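Lock the binoculars in the demonstration stand

ROBOT

A 7-joint arm with a two-finger parallel gripper is mounted at the origin on the work surface. World frame = base frame: x ahead of the robot, y to its left, z up, the work surface at z = 0. Lengths are in m, angles in rad, forces in N, time in s.
With the tool pointing down it reaches from about 0.4 to 0.85 m from the base axis. Payload 10.4 kg.
Tool frame: the origin (TCP) lies between the finger pads; the fingertips stand 11 mm ahead of it and the grasp point (between the pads) lies 8 mm behind it; z points along the fingers, y is the line along which they close (so a half turn about z gives the same grasp; the last joint's range is limited). The gripper opens to 87 mm and grips with 3 to 60 N. Pads are 19 mm wide; open, the fingers measure 117 mm over their backs; the gripper's body (75 mm by 190 mm) begins 51 mm behind the grasp point.
Start: joints at [-0.023, 0.332, -0.065, 1.46, 0.022, 1.35, -0.088], TCP at [0.625, 0, 0.234] pointing down, gripper open.
Joint ranges: [-2.6, 2.6], [-0.5, 2.12], [-1.47, 1.34], [0.16, 2.42], [-1.27, 4.41], [0.06, 2.06], [-2.6, 2.6]. Speed limits (rad/s): [2.22, 2.22, 2.79, 2.79, 3.14, 3.14, 3.14].

INTERFACE

Orientations are given as a unit quaternion [w, x, y, z].
In Python, from bench import observe, capture, sign_off gives the robot as it stands.
- The arm moves only by the tool carry_out, never from a script. Its argument "series" is a list of rows, each a list of 6 numbers: the shift along the tool's x, y, z in m, then the turn, a rotation vector about the tool's x, y, z in degrees. A call has exactly 10 rows; each row shifts and turns the commanded pose from where the row before left it, along the tool's axes as they then stand; what a row does not reach is not made up. A row lasts 1/12 s, in which the tool goes at most 41.7 mm and 7.16 degrees, less where a joint would pass 70% of its speed; a pose out of reach is approached as far as the arm can. A call is refused whole if a number of a shift passes 0.0417 or a number of a turn 7.16, either way. A call with a gripper value outside its range is refused whole. "jaw" is the opening, from 0 (shut) to 1 (fully open), set as the call begins (left out, the last holds). The fingers move at their own pace and stop on an object; "newtons" is the grip in N (left out, the last holds). Time passes only in rows, so rows that do not move let the fingers close, or fill a call up. It gives the time, the measured TCP pose, the force, the opening and the grip force at its end, in the units of the state.
- observe(): the state, without advancing time (a new reading comes with each control period).
- capture(name): name is "scene" or "side" or "wrist"; returns a dict with "img" (420x560x3 uint8, red, green, blue), "depth" (420x560 float32, m along the optical axis (not along the pixel's ray), 0 where there is no reading), "K" (3x3 intrinsics, pixels), "k1" (the pictures are not rectified: a ray, as slopes to the right and down, at radius r is drawn at 1 + k1 r^2 times it, then the intrinsics apply), "rvec" (rotation vector, rad) and "tvec" (3), from world to camera coordinates, as OpenCV has them; the wrist camera has in their place "tool_from_camera" (4x4, takes a point from camera to tool coordinates, whose origin is the TCP and whose axes are the flange's). Camera axes: x right, y down, z forward; pixel columns grow to the right and rows downward; lengths in m; the calibration is good to about 2 mm. A picture is of the moment at which its call begins: read the wrist's pose just before it.
- sign_off(): hands the job in; it is judged then, once.
The state is a dict: "clock": time; "joints": joint angles; "dq": joint speeds; "joint_efforts": joint torques, N m; "eef_pos": TCP position; "eef_rot": TCP orientation; "ft_force": force on the tool from outside, world axes, zero at the start; "wrist_torque": the same for the moment, N m; "grip_width": finger opening in m; "gripper_force": force on a finger pad.
Only numpy, scipy, OpenCV 4.12 (cv2) and the standard library are available. Lean on these libraries where they do the work, as an engineer would, in place of code of your own. Each camera call takes 0.05 s, during which the arm holds its last target. There are 200 camera calls.

TASK

Make the binoculars fast in the demonstration stand: slide the bar by its post until its jaw squeezes them gently against the sprung pad, then slide the thumb wedge along its ramp with a firm push until it jams the bar. Do not force either of them, leave the other goods where they are, and let go of everything.

Things in the scene. Friction and masses are not known exactly. Their poses are not given: they have to be found in the camera images.
- stand: Fixed grey base plate, 12 mm thick, turned differently each start. Its frame (all x, y in mm below): origin on the table, plate from x -200 to 200, y -110 to 120; +x is the way bar and wedge are pushed, towards the end post (block 110 mm wide, 58 mm high, at x 179..195); +z up.
- bar: Steel bar, 280 x 20 x 20 mm, top 34 mm above the table, sliding along the stand's x at y -30, with an upright cross jaw (12 mm thick, y -35..100, top 55 mm above the table) and a post. Origin: on the plate under the post; starts at x -150 to -115, can go to x -50. Jaw's pressing face 105 mm ahead (+x) of the post's axis. Drags with about 4 N and stays where it is left.
- post (a point): The bar's upright round post, 16 mm diameter, with a 22 mm head of 6 mm at its very top, 92 mm above the table; it stands free from 34 mm up. This point is on its axis, 77 mm above the table. The space behind it (towards -x) is free for pushing.
- jaw_face (a point): Centre of the jaw's pressing face, which looks to the stand's +x.
- pad: Rubber pad, 10 x 90 x 34 mm, in front of the end post, sprung: it gives at 1.5 N per mm, at most 12 mm, towards +x. Origin: on the plate's top, in the middle of its pressing face, which faces -x, at x 150 when free.
- binoculars: Black binoculars, about 450 g, on the stand between jaw and pad, barrels side by side: 120 mm across along the stand's x, 105 mm along y, 48 mm high. Origin: underside, mid-width. Start 3 to 12 mm short of the pad; slide with 2 to 4 N of drag. Over 25 N from the jaw harms them; push the post with 10 to 14 N.
- ramp: Dark steel ramp block, 150 mm long, top 36 mm above the table, bolted on the plate on the bar's -y side. Its face guides the wedge at 1:6 to the bar, closing towards +x. Origin: underside, at x 40, y -80, but bolted up to 0.7 mm nearer to or farther from the bar each start.
- wedge: Steel thumb wedge, 64 mm long, top 37 mm above the table, captive on the ramp: slides only along 0.986 of the stand's +x and 0.164 of +y (towards the bar). In its face a brass shoe, screw-set to stand out 0 to 3 mm (unknown), so it jams anywhere from 8 to 36 mm of its 55 mm travel. Origin: mid-length of that face; rearmost about x 18, y -45. Starts loose, 0 to 6 mm on; drags 6 N.
- thumb (a point): The wedge's upright thumb tab: 18 mm along x, 14 mm along y, free from 37 to 80 mm above the table and behind (-x); this point is in its middle, 67 mm above the table. Once the wedge meets the bar the push rises steeply. 16 to 20 N jams it; over 28 N scores the bar. It holds when let go. Jamming draws the bar slightly towards the binoculars.
- monocular: Bystander: standing black tube, 34 mm diameter, 80 mm tall; origin under its centre. Stands beyond the ramp block.
- torch: Bystander: black pocket torch lying on the table near the post's end of the stand, 115 mm long, 31 mm thick; origin underside.
- lens_cap: Bystander: black disc, 42 mm diameter, 8 mm thick, on the plate behind the jaw; origin underside centre.
- spare_binoculars: Bystander: smaller binoculars, 102 mm wide, lying on the table away from the stand; origin underside.
- carton: Bystander: cardboard box 110 x 120 x 55 mm; origin underside centre.
- flask: Bystander: standing steel flask, 68 mm diameter, 200 mm tall; origin underside centre.
- glasses_case: Bystander: black spectacle case 155 x 60 x 38 mm; origin underside centre.
Not all that is in view belongs to the job. Leave any pink look-alike of the binoculars alone.

How it is judged:
On the way, in this order (a step that is already met when the one before it is completed fails the run):
1. the bar's jaw squeezes the binoculars against the sprung pad (contact force between each of bar, pad and binoculars above 0.5 N), for 0.2 s.
2. the wedge jams the bar (contact force between wedge and bar above 10 N), for 0.2 s.
At the end, for the whole second after the job is handed in: The binoculars lie level (within 0.15 rad) and at rest on the stand, pressed by both the jaw and the sprung pad (each over 0.5 N), and the wedge, let go, stays jammed against the bar with more than 10 N; bar and wedge are still (all of step 1 and contact force between wedge and bar above 10 N and angle between binoculars's own z axis and vertical below 0.15 rad and linear speed of binoculars below 0.01 m/s and linear speed of each of bar, wedge below 0.005 m/s); the robot touches nothing.
It fails at once if the jaw presses the binoculars with more than 25 N (contact force between bar and binoculars above 25 N).
It fails at once if the wedge is driven so hard that it presses the bar with more than 50 N (contact force between wedge and bar above 50 N).
It fails at once if another article on the stall is moved more than 20 mm (distance of any of monocular, torch, lens_cap, spare_binoculars, carton, flask, glasses_case from where it was at the start of the episode above 0.02 m).
It also fails if it takes over 48 s, if anything falls off the work surface, if the arm or the gripper's body presses on something with over 40 N, if the wrist force passes 120 N, or if a joint passes its speed limit or range.

## Working session

There is one attempt and no reset: what is moved stays moved. The work goes in short steps, Python scripts to look and compute and a tool call to move; the robot and the scene stay as the last step left them, time stands still between calls to the robot, and variables do not carry over. Pictures are saved under pics/ and viewed, at most 10 in all, crops included, and the job is handed in when it is done.

Besides the shell and the picture viewer there is one more tool, called after "Request:" as a command line: name --pt "numbers of a row" for each row, then --argument value for the rest. carry_out: Moves the arm, as the interface text tells. Its arguments: {"type":"object","properties":{"series":{"type":"array"},"jaw":{"type":"number"},"newtons":{"type":"number"}},"required":["series"]}

```bash
mkdir -p pics; ls
cat > h.py <<'E'
import numpy as np, cv2
from bench import observe, capture
from scipy.spatial.transform import Rotation as R
def RT(c):
    return R.from_rotvec(np.ravel(c['rvec'])).as_matrix(), np.ravel(c['tvec'])
def cloud(c):
    K=c['K'];h,w=c['depth'].shape
    u,v=np.meshgrid(np.arange(w),np.arange(h))
    s=slopes(c,u,v); d=c['depth'][...,None]
    P=np.concatenate([s*d,d],-1)
    Rm,t=RT(c); return (P-t)@Rm
def slopes(c,u,v):
    K=np.asarray(c['K']);x=(u-K[0,2])/K[0,0];y=(v-K[1,2])/K[1,1]
    a,b=x.copy() if hasattr(x,'copy') else x,y
    for _ in range(8):
        f=1+c['k1']*(a*a+b*b);a,b=x/f,y/f
    return np.stack([a,b],-1)
def onplane(c,u,v,z):
    Rm,t=RT(c);s=slopes(c,np.float64(u),np.float64(v));d=np.array([s[0],s[1],1])@Rm;o=-Rm.T@t
    return o+d*(z-o[2])/d[2]
def proj(c,P):
    Rm,t=RT(c);q=Rm@np.asarray(P)+t;x,y=q[:2]/q[2];f=1+c['k1']*(x*x+y*y);K=c['K']
    return K[0][0]*x*f+K[0][2],K[1][1]*y*f+K[1][2]
E
python3 - <<'E'
from h import *
import pickle
o=observe();print({k:np.round(v,3) for k,v in o.items()})
for n in('scene','side'):
    c=capture(n);pickle.dump(c,open(n+'.pkl','wb'));cv2.imwrite(f'pics/{n}0.png',c['img'][...,::-1])
    Rm,t=RT(c);print(n,-Rm.T@t,c['k1'],c['K'][0])
E
```

```text
pics
{'clock': np.float64(0.0), 'joints': array([-0.023,  0.333, -0.065,  1.461,  0.022,  1.35 , -0.088]), 'dq': array([-0.001,  0.   ,  0.   ,  0.001,  0.001,  0.   ,  0.002]), 'joint_efforts': array([-0.0000e+00, -6.2325e+01,  2.4000e-02, -3.8989e+01, -6.1000e-02,
        4.0000e-02,  0.0000e+00]), 'eef_pos': array([ 0.625, -0.   ,  0.233]), 'eef_rot': array([-0.   ,  0.707,  0.707, -0.001]), 'ft_force': array([-0.008,  0.188, -0.106]), 'wrist_torque': array([-0.001, -0.001,  0.073]), 'gripper_force': np.float64(0.0), 'grip_width': np.float64(0.087)}
scene [1.12857872 0.38344302 0.81196082] -0.07591595162415994 [386.29384926   0.         269.75247327]
side [-0.03435844 -0.82449976  0.86701415] -0.04845709440264206 [490.19124672   0.         283.25270152]
```

View pics/scene0.png

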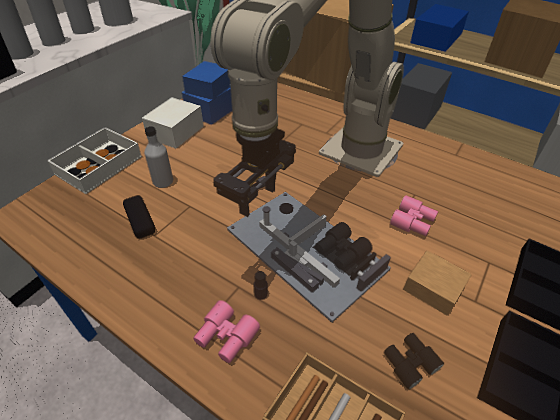

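View pics/side0.png

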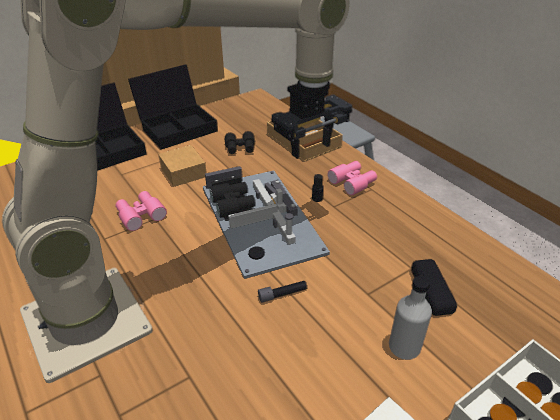

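The scene picture shows the stand with its bar post at about (266,212), the thumb tab near (292,243), the black binoculars at (343,243), the end post at (375,270) and the lens cap at (286,208). The monocular is at (261,285), the spare binoculars at (413,358), and pink look-alikes are at (228,330) and (414,215). In the side picture the post is at about (290,225), the binoculars at (232,200) and the torch at (283,291).

Run:
```python
from h import *
import pickle
A=[]
for n in('scene','side'):
    c=pickle.load(open(n+'.pkl','rb'));P=cloud(c);im=c['img'].astype(int)
    sat=im.max(-1)-im.min(-1)
    m=(c['depth']>0)&(abs(P[...,2]-.012)<.006)&(sat<50)&(im.max(-1)>70)
    m=cv2.morphologyEx(m.astype('u1'),cv2.MORPH_OPEN,np.ones((3,3)))
    nn,lab,st,ce=cv2.connectedComponentsWithStats(m)
    i=1+np.argmax([s[4] if 150<ce[k+1][0]<450 and 120<ce[k+1][1]<340 else 0 for k,s in enumerate(st[1:])]);
    q=P[lab==i];print(n,st[i],np.median(q[:,2]))
    # ray-cast contour onto plane z=.012
    cs,_=cv2.findContours((lab==i).astype('u1'),cv2.RETR_EXTERNAL,cv2.CHAIN_APPROX_NONE)
    k=max(cs,key=len)[:,0];w=np.array([onplane(c,u,v,.012)[:2] for u,v in k],np.float32)
    r=cv2.minAreaRect(w*1000);print(r);print(cv2.boxPoints(r).round(1).tolist())
    A.append(r)
c=pickle.load(open('scene.pkl','rb'));im=c['img'][185:325,220:400]
a=cv2.resize(im,None,fx=4,fy=4,interpolation=cv2.INTER_CUBIC)
cv2.imwrite('pics/c1.png',a[...,::-1])
```

```text
scene [ 229  208  134  112 3453] 0.011812223091883782
((532.8373413085938, 72.26286315917969), (400.1372985839844, 201.10523986816406), 76.68505859375)
[[388.8999938964844, -99.30000305175781], [584.5999755859375, -145.60000610351562], [676.7999877929688, 243.8000030517578], [481.1000061035156, 290.1000061035156]]
side [ 218  208  112   69 3750] 0.011839446539921923
((494.16973876953125, -9.49951171875), (238.8030548095703, 230.6640167236328), 76.47332000732422)
[[354.1000061035156, -98.5999984741211], [578.4000244140625, -152.60000610351562], [634.2000122070312, 79.5999984741211], [410.0, 133.60000610351562]]
```

View pics/c1.png

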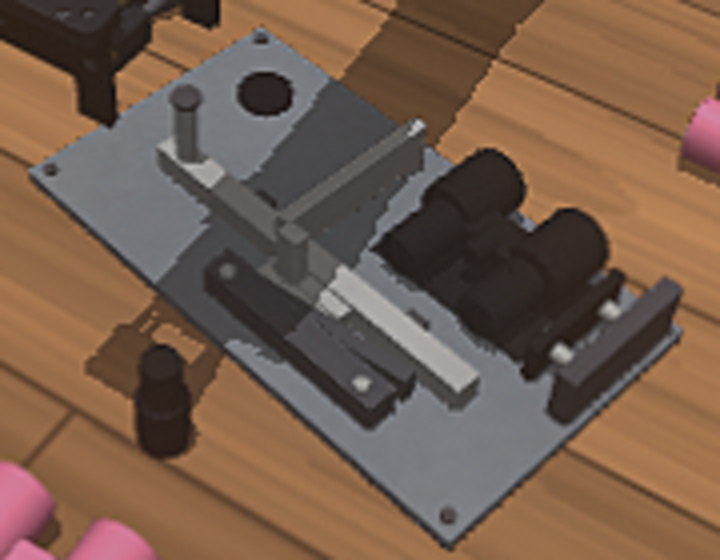

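Run:
```python
from h import *
import pickle
c=pickle.load(open('scene.pkl','rb'))
f=lambda x,y:(220+(x+.5)/4-.5,185+(y+.5)/4-.5)
for n,(x,y),z in [('c--',(30,172),.012),('c+-',(448,548),.012),('c++',(682,335),.012),('c-+',(262,28),.012),('posttop',(186,97),.092),('thumbtop',(293,232),.08),('lens',(265,93),.02)]:
    print(n,(onplane(c,*f(x,y),z)*1000).round(1))
# post/thumb from depth in stand frame
a=np.radians(76.58);ex=np.array([np.cos(a),np.sin(a)]);ey=np.array([-ex[1],ex[0]])
for n in('scene','side'):
    c=pickle.load(open(n+'.pkl','rb'));P=cloud(c)
    for lab,lo,hi in(('post',.084,.096),('tab',.066,.083)):
        m=(c['depth']>0)&(P[...,2]>lo)&(P[...,2]<hi)&(P[...,0]>.42)&(P[...,0]<.62)&(P[...,1]>-.15)&(P[...,1]<.12)
        k,l,s,ce=cv2.connectedComponentsWithStats(m.astype('u1'))
        for i in range(1,k):
            if s[i][4]>4:
                q=P[l==i];print(n,lab,s[i][4],ce[i].round(),(q.mean(0)*1e3).round(1),(q.min(0)*1e3).round(),(q.max(0)*1e3).round())
o=observe();w=capture('wrist');pickle.dump((o,w),open('w0.pkl','wb'));cv2.imwrite('pics/w0.png',w['img'][...,::-1]);print(w['tool_from_camera'])
```

```text
c-- [ 584.1 -143.    12. ]
c+- [678.6 243.5  12. ]
c++ [457.2 295.7  12. ]
c-+ [362.3 -91.4  12. ]
posttop [525.8 -47.8  92. ]
thumbtop [576.8  69.6  80. ]
lens [429.  -45.5  20. ]
scene post 44 [266. 209.] [527.1 -48.8  91.2] [516. -61.  85.] [537. -39.  95.]
scene tab 25 [266. 214.] [529.6 -46.6  74.7] [524. -57.  67.] [536. -40.  83.]
scene tab 53 [292. 244.] [578.9  69.8  76.1] [570.  60.  66.] [585.  78.  82.]
side post 50 [289. 216.] [520.9 -51.9  91. ] [512. -61.  84.] [532. -39.  95.]
side tab 43 [279. 192.] [571.7  65.6  75. ] [565.  57.  67.] [583.  78.  82.]
side tab 29 [288. 222.] [518.  -54.1  74.4] [514. -59.  67.] [525. -48.  82.]
[[ 3.75461646e-04 -9.63234174e-01 -2.68662959e-01  7.45447945e-02]
 [ 9.99999800e-01  2.25039065e-04  5.90688995e-04  2.29456584e-04]
 [-5.08512165e-04 -2.68663127e-01  9.63234066e-01 -1.51688351e-01]
 [ 0.00000000e+00  0.00000000e+00  0.00000000e+00  1.00000000e+00]]
```

View pics/w0.png

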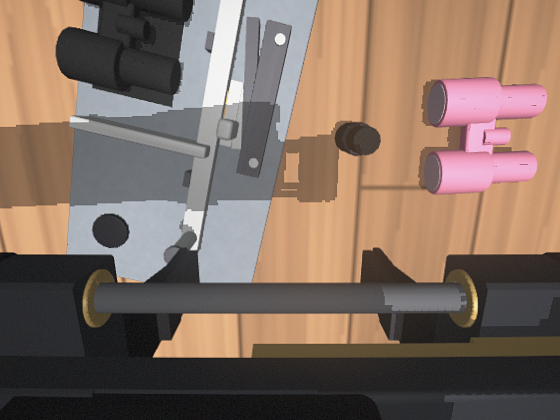

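The wrist view confirms the layout: post at about (183,243), tab at (228,128), ramp face at (265,100). The monocular at (358,138) and the pink pair at (480,130) are clear of the path.

Candidates for the push targets in scene pixels:
- **Post:** the capped round post at (266,209). The monocular (261,285) could be mistaken for it.
- **Tab:** the square tab at (292,243). The ramp bolts could be mistaken for it.
- **Binoculars:** the black pair on the plate at (343,243). The spare pair (413,358) and the pink pairs (228,330) and (414,215) stay untouched.

The post and tab also fit the stand frame (y about -28 and -51).

Request:
carry_out --pt "0 0 0 0 0 6.85" --pt "0 0 0 0 0 6.85" --pt "-0.0272 -0.0211 0 0 0 0" --pt "-0.0272 -0.0211 0 0 0 0" --pt "-0.0272 -0.0211 0 0 0 0" --pt "-0.0272 -0.0211 0 0 0 0" --pt "0 0 0.03 0 0 0" --pt "0 0 0.03 0 0 0" --pt "0 0 0.03 0 0 0" --pt "0 0 0.03 0 0 0" --jaw 0

```text
clock: 0.98
eef_pos: [0.517, -0.0858, 0.1125]
eef_rot: [0.0, 0.787, 0.618, 0.0]
ft_force: [-0.4, 0.7, 0.1]
grip_width: 0.0285
gripper_force: 0.0
```

Request:
carry_out --pt "0 0 0.02 0 0 0" --pt "0 0 0.018 0 0 0" --pt "0 0 0.009 0 0 0" --pt "0.004 0 0 0 0 0" --pt "0.003 0 0 0 0 0" --pt "0 0 0 0 0 0" --pt "0 0 0 0 0 0" --pt "0 0 0 0 0 0" --pt "0 0 0 0 0 0" --pt "0 0 0 0 0 0"

```text
clock: 1.82
eef_pos: [0.5192, -0.079, 0.067]
eef_rot: [0.0, 0.786, 0.618, 0.0]
ft_force: [-0.1, -0.6, 1.2]
grip_width: 0.0006
gripper_force: 0.0
```

Run:
```python
from h import *
c=capture('side');s=capture('scene')
a=cv2.resize(c['img'][150:290,190:340],None,fx=2.6,fy=4,interpolation=2);b=cv2.resize(s['img'][185:325,220:400],None,fx=2.2,fy=4,interpolation=2)
a=cv2.resize(c['img'][150:290,190:340],None,fx=2.66,fy=2.66,interpolation=2);b=cv2.resize(s['img'][180:320,220:370],None,fx=2.66,fy=2.66,interpolation=2)
cv2.imwrite('pics/c2.png',np.hstack([a,b])[...,::-1])
o=observe();print(o['ft_force'].round(2),o['grip_width'])
```

```text
[-0.04 -0.57  0.57] 0.0006411301317331212
```

View pics/c2.png

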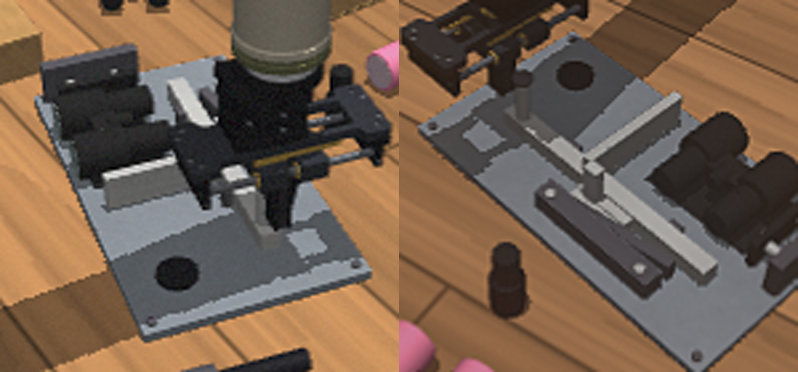

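The crops show the shut fingers straight behind the post, clear of the bar and lens cap. Now I'll push.

Request:
carry_out --pt "0.004 0 0 0 0 0" --pt "0.004 0 0 0 0 0" --pt "0.004 0 0 0 0 0" --pt "0.004 0 0 0 0 0" --pt "0.004 0 0 0 0 0" --pt "0.004 0 0 0 0 0" --pt "0.004 0 0 0 0 0" --pt "0.004 0 0 0 0 0" --pt "0.003 0 0 0 0 0" --pt "0.002 0 0 0 0 0"

```text
clock: 2.75
eef_pos: [0.5277, -0.0424, 0.0665]
eef_rot: [-0.0, 0.786, 0.618, 0.0]
ft_force: [-2.5, -3.9, 0.8]
grip_width: 0.0007
gripper_force: 2.1
```

Request:
carry_out --pt "0.0015 0 0 0 0 0" --pt "0.0015 0 0 0 0 0" --pt "0.0015 0 0 0 0 0" --pt "0.0015 0 0 0 0 0" --pt "0.0015 0 0 0 0 0" --pt "0.0015 0 0 0 0 0" --pt "0.001 0 0 0 0 0" --pt "0.001 0 0 0 0 0" --pt "0.001 0 0 0 0 0" --pt "0.001 0 0 0 0 0"

```text
clock: 3.58
eef_pos: [0.5303, -0.0314, 0.0664]
eef_rot: [0.0, 0.787, 0.617, -0.001]
ft_force: [-3.5, -7.4, 1.6]
grip_width: 0.0004
gripper_force: 4.0
```

Request:
carry_out --pt "0.001 0 0 0 0 0" --pt "0.001 0 0 0 0 0" --pt "0.001 0 0 0 0 0" --pt "0.001 0 0 0 0 0" --pt "0 0 0 0 0 0" --pt "0 0 0 0 0 0" --pt "0 0 0 0 0 0" --pt "0 0 0 0 0 0" --pt "0 0 0 0 0 0" --pt "0 0 0 0 0 0"

```text
clock: 4.42
eef_pos: [0.5313, -0.0273, 0.0665]
eef_rot: [0.0, 0.787, 0.617, -0.001]
ft_force: [-2.9, -7.1, 0.9]
grip_width: 0.0006
gripper_force: 3.6
```

Request:
carry_out --pt "0.001 0 0 0 0 0" --pt "0.001 0 0 0 0 0" --pt "0.001 0 0 0 0 0" --pt "0.001 0 0 0 0 0" --pt "0 0 0 0 0 0" --pt "0 0 0 0 0 0" --pt "0 0 0 0 0 0" --pt "0 0 0 0 0 0" --pt "0 0 0 0 0 0" --pt "0 0 0 0 0 0"

```text
clock: 5.25
eef_pos: [0.5319, -0.0246, 0.0664]
eef_rot: [0.0, 0.787, 0.617, -0.001]
ft_force: [-4.6, -10.2, 2.7]
grip_width: 0.0004
gripper_force: 5.6
```

Request:
carry_out --pt "0.0005 0 0 0 0 0" --pt "0.0005 0 0 0 0 0" --pt "0 0 0 0 0 0" --pt "0 0 0 0 0 0" --pt "0 0 0 0 0 0" --pt "0 0 0 0 0 0" --pt "0 0 0 0 0 0" --pt "0 0 0 0 0 0" --pt "0 0 0 0 0 0" --pt "0 0 0 0 0 0"

```text
clock: 6.08
eef_pos: [0.532, -0.0241, 0.0664]
eef_rot: [0.0, 0.787, 0.617, -0.001]
ft_force: [-4.8, -12.0, 3.6]
grip_width: 0.0002
gripper_force: 6.4
```

Request:
carry_out --pt "-0.01 0 0 0 0 0" --pt "-0.01 0 0 0 0 0" --pt "0 0 -0.025 0 0 0" --pt "0 0 -0.025 0 0 0" --pt "0.025 0.007 0 0 0 0" --pt "0.025 0.007 0 0 0 0" --pt "0.02 0.007 0 0 0 0" --pt "0.015 0 0 0 0 0" --pt "0 0 0 0 0 0" --pt "0 0 0 0 0 0"

```text
clock: 6.92
eef_pos: [0.5687, 0.0373, 0.1165]
eef_rot: [-0.0, 0.786, 0.618, 0.0]
ft_force: [-0.2, -0.4, -0.7]
grip_width: 0.0001
gripper_force: 0.0
```

Run:
```python
from h import *
a=np.radians(76.3);ex=np.array([np.cos(a),np.sin(a)]);ey=np.array([-ex[1],ex[0]]);O=np.array([.5254,.075])
S=lambda p:np.stack([(p[...,:2]-O)@ex,(p[...,:2]-O)@ey,p[...,2]],-1)*1000
o=observe();w=capture('wrist');s=capture('scene')
q=o['eef_rot'];Rt=R.from_quat(q[[1,2,3,0]]).as_matrix();T=w['tool_from_camera']
u,v=np.meshgrid(np.arange(560),np.arange(420));sl=slopes(w,u,v);d=w['depth'][...,None]
P=np.concatenate([sl*d,d],-1)@T[:3,:3].T+T[:3,3];P=S(P@Rt.T+o['eef_pos']);
Q=S(cloud(s))
print('tcp',S(o['eef_pos']).round(1))
for n,p,c in(('wrist',P,w),('scene',Q,s)):
    for lab,lo,hi,x0,x1 in(('tab',60,84,-10,50),('post',84,96,-100,-50)):
        m=(c['depth']>0)&(p[...,2]>lo)&(p[...,2]<hi)&(p[...,0]>x0)&(p[...,0]<x1)&(p[...,1]>-75)&(p[...,1]<-10)
        if m.sum()>5: print(n,lab,m.sum(),*[np.percentile(p[m],k,axis=0).round(1) for k in(3,50,97)])
b=cv2.resize(s['img'][180:320,220:370],None,fx=2.66,fy=2.66,interpolation=2)
cv2.imwrite('pics/c3.png',np.hstack([cv2.resize(w['img'],(496,372)),b[:372,:300]])[...,::-1])
```

```text
tcp [-26.4 -51.  116.5]
wrist tab 776 [ -0.1 -55.6  64.9] [  9.1 -49.1  79.9] [ 16.4 -42.5  81.4]
scene tab 65 [ -1.9 -58.6  61.6] [  9.3 -54.8  76.6] [ 15.1 -45.6  81. ]
scene post 9 [-83.9 -39.   90.2] [-78.9 -32.9  91.7] [-75.3 -29.8  92.9]
```

View pics/c3.png

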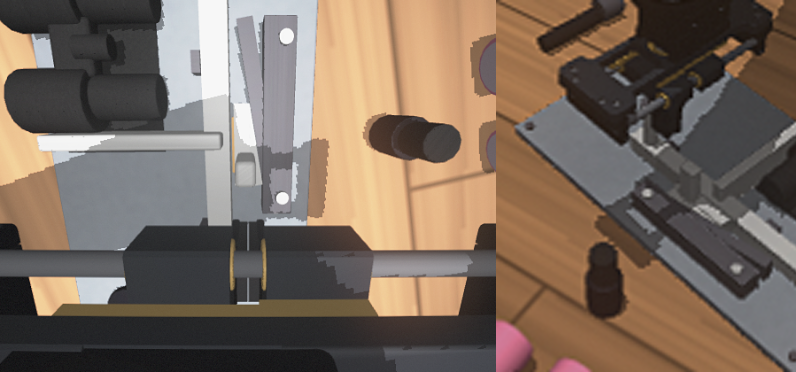

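The wrist view shows the jaw (at about (130,140)) up against the binoculars and the tab at (245,168) directly ahead of the fingers. I'll descend behind the tab.

Request:
carry_out --pt "0 0 0.02 0 0 0" --pt "0 0 0.018 0 0 0" --pt "0 0 0.0085 0 0 0" --pt "0 0 0 0 0 0" --pt "0.003 0 0 0 0 0" --pt "0.003 0 0 0 0 0" --pt "0.003 0 0 0 0 0" --pt "0.003 0 0 0 0 0" --pt "0 0 0 0 0 0" --pt "0 0 0 0 0 0"

```text
clock: 7.85
eef_pos: [0.5718, 0.0486, 0.0704]
eef_rot: [0.0, 0.786, 0.618, 0.0]
ft_force: [-0.0, -0.9, -0.6]
grip_width: 0.0003
gripper_force: 0.0
```

Request:
carry_out --pt "0.001 0 0 0 0 0" --pt "0.001 0 0 0 0 0" --pt "0.001 0 0 0 0 0" --pt "0.001 0 0 0 0 0" --pt "0.001 0 0 0 0 0" --pt "0.001 0 0 0 0 0" --pt "0.001 0 0 0 0 0" --pt "0.001 0 0 0 0 0" --pt "0 0 0 0 0 0" --pt "0 0 0 0 0 0"

```text
clock: 8.68
eef_pos: [0.5726, 0.0545, 0.0699]
eef_rot: [0.0, 0.787, 0.617, -0.001]
ft_force: [-4.3, -5.4, 4.5]
grip_width: 0.0002
gripper_force: 2.9
```

Request:
carry_out --pt "0.001 0 0 0 0 0" --pt "0.001 0 0 0 0 0" --pt "0.001 0 0 0 0 0" --pt "0 0 0 0 0 0" --pt "0 0 0 0 0 0" --pt "0 0 0 0 0 0" --pt "0 0 0 0 0 0" --pt "0 0 0 0 0 0" --pt "0 0 0 0 0 0" --pt "0 0 0 0 0 0"

```text
clock: 9.52
eef_pos: [0.5731, 0.0574, 0.0697]
eef_rot: [-0.0, 0.787, 0.617, -0.001]
ft_force: [-5.9, -5.6, 3.7]
grip_width: 0.0004
gripper_force: 3.0
```

Request:
carry_out --pt "0.001 -0.0003 0 0 0 0" --pt "0.001 -0.0003 0 0 0 0" --pt "0.001 -0.0003 0 0 0 0" --pt "0 0 0 0 0 0" --pt "0 0 0 0 0 0" --pt "0 0 0 0 0 0" --pt "0 0 0 0 0 0" --pt "0 0 0 0 0 0" --pt "0 0 0 0 0 0" --pt "0 0 0 0 0 0"

```text
clock: 10.35
eef_pos: [0.5733, 0.0605, 0.0698]
eef_rot: [0.0, 0.787, 0.617, -0.001]
ft_force: [-2.8, -5.2, 2.3]
grip_width: 0.0004
gripper_force: 2.8
```

Request:
carry_out --pt "0.001 -0.0003 0 0 0 0" --pt "0.001 -0.0003 0 0 0 0" --pt "0.001 -0.0003 0 0 0 0" --pt "0 0 0 0 0 0" --pt "0 0 0 0 0 0" --pt "0 0 0 0 0 0" --pt "0 0 0 0 0 0" --pt "0 0 0 0 0 0" --pt "0 0 0 0 0 0" --pt "0 0 0 0 0 0"

```text
clock: 11.18
eef_pos: [0.5733, 0.0617, 0.0698]
eef_rot: [0.001, 0.787, 0.617, -0.002]
ft_force: [-2.5, -10.8, 2.8]
grip_width: 0.0005
gripper_force: 5.4
```

Request:
carry_out --pt "0.0005 0 0 0 0 0" --pt "0.0005 0 0 0 0 0" --pt "0.0005 0 0 0 0 0" --pt "0 0 0 0 0 0" --pt "0 0 0 0 0 0" --pt "0 0 0 0 0 0" --pt "0 0 0 0 0 0" --pt "0 0 0 0 0 0" --pt "0 0 0 0 0 0" --pt "0 0 0 0 0 0"

```text
clock: 12.02
eef_pos: [0.5734, 0.062, 0.0698]
eef_rot: [0.001, 0.787, 0.616, -0.002]
ft_force: [-3.5, -13.0, 4.0]
grip_width: 0.0006
gripper_force: 7.2
```

Request:
carry_out --pt "0.0005 0 0 0 0 0" --pt "0.0005 0 0 0 0 0" --pt "0.0005 0 0 0 0 0" --pt "0.0005 0 0 0 0 0" --pt "0 0 0 0 0 0" --pt "0 0 0 0 0 0" --pt "0 0 0 0 0 0" --pt "0 0 0 0 0 0" --pt "0 0 0 0 0 0" --pt "0 0 0 0 0 0"

```text
clock: 12.85
eef_pos: [0.5736, 0.0626, 0.0698]
eef_rot: [0.002, 0.788, 0.616, -0.003]
ft_force: [-6.8, -16.7, 7.1]
grip_width: 0.0004
gripper_force: 9.4
```

Request:
carry_out --pt "0.0004 0 0 0 0 0" --pt "0 0 0 0 0 0" --pt "0 0 0 0 0 0" --pt "0 0 0 0 0 0" --pt "0 0 0 0 0 0" --pt "0 0 0 0 0 0" --pt "0 0 0 0 0 0" --pt "0 0 0 0 0 0" --pt "0 0 0 0 0 0" --pt "0 0 0 0 0 0"

```text
clock: 13.68
eef_pos: [0.5736, 0.0626, 0.0698]
eef_rot: [0.002, 0.788, 0.616, -0.003]
ft_force: [-6.7, -17.3, 7.5]
grip_width: 0.0006
gripper_force: 9.9
```

Request:
carry_out --pt "-0.003 0 0 0 0 0" --pt "-0.004 0 0 0 0 0" --pt "-0.008 0 0 0 0 0" --pt "-0.008 0 0 0 0 0" --pt "0 0 -0.02 0 0 0" --pt "0 0 -0.04 0 0 0" --pt "0 0 -0.04 0 0 0" --pt "0 0 -0.03 0 0 0" --pt "0 0 0 0 0 0" --pt "0 0 0 0 0 0"

```text
clock: 14.52
eef_pos: [0.5702, 0.0466, 0.202]
eef_rot: [0.001, 0.786, 0.618, 0.002]
ft_force: [-0.7, -0.4, 0.1]
grip_width: 0.0003
gripper_force: 0.0
```

Run:
```python
from h import *
w=capture('wrist');s=capture('scene');c=capture('side')
f=lambda i:cv2.resize(i,(400,300),interpolation=2)
cv2.imwrite('pics/c4.png',np.vstack([np.hstack([f(w['img']),f(s['img'][180:320,215:402])]),np.hstack([f(c['img'][150:285,190:370]),f(s['img'])])])[...,::-1])
print(observe()['ft_force'])
```

```text
[-0.80989401 -0.5392791  -0.70725088]
```

View pics/c4.png

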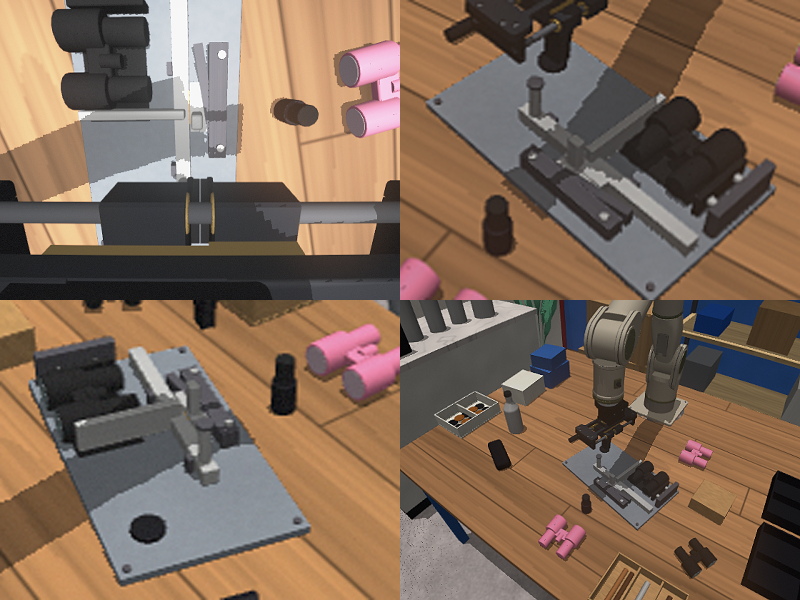

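The views show the jaw against the binoculars, the binoculars against the pad, and the wedge forward against the bar. The arm is clear at 0.2 m and nothing else has moved, so I'm handing in.

```bash
python3 -c "
from bench import sign_off;print(sign_off())"
```

```text
the job is handed in; nothing more can be done
None
```

The job is handed in with no verdict returned: the binoculars are clamped between jaw and pad (about 13 N push on the post), the wedge is jammed (about 18 N push), the arm is clear, and in the last pictures nothing else had moved.

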